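# Earth the board, find the loose terminal bolt and hold its cap open

## Task

First make the terminal board safe: hang the copper earthing saddle astride the horizontal brass earth bar and let go of it. Then tap the three bolt heads from above, one after another, until you have pushed the loose one, which sinks and stays down, all the way in. Lift the cap of that bolt's unit by its lug to about 45 degrees and finish while still holding it open, with the saddle still hanging, the other two caps never opened and the other things on the bench left alone.

Things in the scene. Friction and masses are not known exactly. Their poses are not given: they have to be found in the camera images.
- saddle: Loose copper earthing saddle, 0.17 kg: strap 30 mm wide (y), 3 mm thick, bent to an upside-down U, standing on its two legs: 75 mm tall at x = +-20.5 mm, 38 mm apart inside; a roof sloping 35 degrees rises to the crown. On it a black grip block, 20 mm (x) by 30 mm (y), z = 88 to 134 mm. Origin: midway between the feet, on the bench; z up. Same after a half turn about z.
- saddle_crown (a point): Point on the saddle's axis at its crown, 87 mm above its feet; the inside of the roof is about 5 mm lower.
- earth_bar: Fixed earth bar: horizontal round brass bar 16 mm in diameter and 220 mm long on two white insulator posts at y = +-100 mm (posts 20 mm, feet 50 x 30 mm). The bar runs along this body's y, its centre line 120 mm above the bench. Origin: on the bench below the middle of the bar; z up.
- bar_mid (a point): Middle of the earth bar, on its centre line, 120 mm above the bench.
- unit_a: One of three alike grey terminal units in a row, about 100 mm apart, screwed to a 12 mm board: block 115 mm (x) by 75 mm (y) by 35 mm (z). Origin: centre of its underside, 12 mm above the bench; z up. A steel bolt with hexagon head stands at x = +38 mm, y = 0; a hinged cap lies over the rest of its top. Order in the row, from the robot's right to its left: a, b, c.
- bolt_a_top (a point): Centre of the top of unit_a's bolt head: 21 mm across corners, top 49 mm above the unit's origin, 14 mm above the block. A tight bolt moves less than 1 mm; the loose one (any of the three, looking the same) sinks straight down 8 mm under a push of about 2 N and stays down.
- cap_a (a joint): Opening angle (rad) of unit_a's cap: 0 shut and flat, 1.1 its stop. Black plate 62 mm (x) by 64 mm (y) by 4 mm, 80 g, hinged along the unit's y at x = -50, z = 37 mm from the unit's origin (side away from the bolt); its edge next to the bolt rises. It falls shut when let go.
- lug_a (a point): Middle of the upright lug on unit_a's cap: fin 10 mm thick (unit's y), 20 mm long (x), 35 mm tall above the cap's upper face. This point is 45 mm from the hinge along the cap, 21 mm above the cap's upper face, 14 mm below the lug's top; cap shut: x = -5, y = 0, z = 62 mm from the unit's origin.
- unit_b: One of three alike grey terminal units in a row, about 100 mm apart, screwed to a 12 mm board: block 115 mm (x) by 75 mm (y) by 35 mm (z). Origin: centre of its underside, 12 mm above the bench; z up. A steel bolt with hexagon head stands at x = +38 mm, y = 0; a hinged cap lies over the rest of its top. Order in the row, from the robot's right to its left: a, b, c.
- bolt_b_top (a point): Centre of the top of unit_b's bolt head: 21 mm across corners, top 49 mm above the unit's origin, 14 mm above the block. A tight bolt moves less than 1 mm; the loose one (any of the three, looking the same) sinks straight down 8 mm under a push of about 2 N and stays down.
- cap_b (a joint): Opening angle (rad) of unit_b's cap: 0 shut and flat, 1.1 its stop. Black plate 62 mm (x) by 64 mm (y) by 4 mm, 80 g, hinged along the unit's y at x = -50, z = 37 mm from the unit's origin (side away from the bolt); its edge next to the bolt rises. It falls shut when let go.
- lug_b (a point): Middle of the upright lug on unit_b's cap: fin 10 mm thick (unit's y), 20 mm long (x), 35 mm tall above the cap's upper face. This point is 45 mm from the hinge along the cap, 21 mm above the cap's upper face, 14 mm below the lug's top; cap shut: x = -5, y = 0, z = 62 mm from the unit's origin.
- unit_c: One of three alike grey terminal units in a row, about 100 mm apart, screwed to a 12 mm board: block 115 mm (x) by 75 mm (y) by 35 mm (z). Origin: centre of its underside, 12 mm above the bench; z up. A steel bolt with hexagon head stands at x = +38 mm, y = 0; a hinged cap lies over the rest of its top. Order in the row, from the robot's right to its left: a, b, c.
- bolt_c_top (a point): Centre of the top of unit_c's bolt head: 21 mm across corners, top 49 mm above the unit's origin, 14 mm above the block. A tight bolt moves less than 1 mm; the loose one (any of the three, looking the same) sinks straight down 8 mm under a push of about 2 N and stays down.
- cap_c (a joint): Opening angle (rad) of unit_c's cap: 0 shut and flat, 1.1 its stop. Black plate 62 mm (x) by 64 mm (y) by 4 mm, 80 g, hinged along the unit's y at x = -50, z = 37 mm from the unit's origin (side away from the bolt); its edge next to the bolt rises. It falls shut when let go.
- lug_c (a point): Middle of the upright lug on unit_c's cap: fin 10 mm thick (unit's y), 20 mm long (x), 35 mm tall above the cap's upper face. This point is 45 mm from the hinge along the cap, 21 mm above the cap's upper face, 14 mm below the lug's top; cap shut: x = -5, y = 0, z = 62 mm from the unit's origin.
- screwdriver: Bystander: loose screwdriver with wooden handle lying on the bench, about 0.2 m long, under 40 mm high. Leave alone.
- multimeter: Bystander: loose handheld multimeter lying on the bench, 150 x 75 x 34 mm; origin at the centre of its underside. Leave alone.
- parts_tray: Bystander: loose small divided parts tray, 90 x 130 x 30 mm; origin at the centre of its underside. Leave alone.
There are look-alikes about, which are no part of the job. Of the things shaped like the saddle, the copper one is meant.

How it is judged:
On the way, in this order (a step that is already met when the one before it is completed fails the run):
1. the saddle hangs astride the earth bar, let go (x of saddle_crown in the frame of bar_mid between -0.02 and 0.02 m and y of saddle_crown in the frame of bar_mid between -0.085 and 0.085 m and z of saddle_crown in the frame of bar_mid between 0.003 and 0.025 m and angle between saddle's own z axis and vertical below 0.4 rad and linear speed of saddle below 0.05 m/s and contact force between the fingers and saddle below 0.1 N and contact force between saddle and earth_bar above 0.3 N), for 0.3 s.
2. the loose bolt is pushed down ((z of bolt_a_top in the frame of unit_a below 0.044 m or z of bolt_b_top in the frame of unit_b below 0.044 m or z of bolt_c_top in the frame of unit_c below 0.044 m)), for 0.1 s.
3. the cap of the loose bolt's unit is lifted (((z of bolt_a_top in the frame of unit_a below 0.044 m and value of joint cap_a above 0.55 rad) or (z of bolt_b_top in the frame of unit_b below 0.044 m and value of joint cap_b above 0.55 rad) or (z of bolt_c_top in the frame of unit_c below 0.044 m and value of joint cap_c above 0.55 rad))), for 0.2 s.
At the end, for the whole second after the job is handed in: Saddle hangs still astride the bar, untouched (crown within 20 mm sideways of the bar line, 3-25 mm above it, 85 mm of its middle; tilt under 0.4 rad). Loose bolt's cap open over 0.55 rad, still, carried by the fingers (over 0.2 N). Other two caps below 0.1 rad (all of step 1 and ((z of bolt_a_top in the frame of unit_a below 0.044 m and value of joint cap_a above 0.55 rad and velocity of joint cap_a between -0.1 and 0.1 rad/s and contact force between the fingers and cap_a above 0.2 N and value of joint each of cap_b, cap_c below 0.1 rad) or (z of bolt_b_top in the frame of unit_b below 0.044 m and value of joint cap_b above 0.55 rad and velocity of joint cap_b between -0.1 and 0.1 rad/s and contact force between the fingers and cap_b above 0.2 N and value of joint each of cap_a, cap_c below 0.1 rad) or (z of bolt_c_top in the frame of unit_c below 0.044 m and value of joint cap_c above 0.55 rad and velocity of joint cap_c between -0.1 and 0.1 rad/s and contact force between the fingers and cap_c above 0.2 N and value of joint each of cap_a, cap_b below 0.1 rad))); the arm keeps its last pose, push and grip.
It fails at once if a cap is opened whose bolt has not sunk ((value of joint cap_a above 0.2 rad and not (z of bolt_a_top in the frame of unit_a below 0.044 m)) or (value of joint cap_b above 0.2 rad and not (z of bolt_b_top in the frame of unit_b below 0.044 m)) or (value of joint cap_c above 0.2 rad and not (z of bolt_c_top in the frame of unit_c below 0.044 m))).
It fails at once if a bystander is pushed away (distance of any of screwdriver, multimeter, parts_tray from where it was at the start of the episode above 0.03 m).
It also fails if it takes over 67 s, if anything falls off the work surface, if the arm or the gripper's body presses on something with over 40 N, if the wrist force passes 120 N, or if a joint passes its speed limit or range.

## Robot

A 6-joint arm with a two-finger parallel gripper is mounted at the origin on the work surface. World frame = base frame: x ahead of the robot, y to its left, z up, the work surface at z = 0. Lengths are in m, angles in rad, forces in N, time in s.
With the tool pointing down it reaches from about 0.375 to 0.925 m from the base axis. Payload 5.7 kg.
Tool frame: the origin (TCP) lies midway between the tips of the shut fingers; the grasp point (between the pads) lies 19 mm behind it; z points along the fingers, y is the line along which they close (so a half turn about z gives the same grasp; the last joint's range is limited). The gripper opens to 88 mm and grips with 3 to 60 N. Pads are 20 mm wide; open, the fingers measure 115 mm over their backs; the gripper's body (75 mm by 178 mm) begins 61 mm behind the grasp point.
Start: joints at [-1.409, 0.359, 1.51, -0, 1.272, -0.115], TCP at [0.164, -0.577, 0.223] pointing down, gripper open.
Joint ranges: [-2.97, 2.97], [-1.01, 2.36], [0.21, 2.38], [-0.96, 4.11], [0.2, 2.71], [-2.98, 2.98]. Speed limits (rad/s): [2.39, 2.39, 3.14, 3.14, 3.14, 3.14].

## Interface

Orientations are given as a unit quaternion [x, y, z, w].
In Python, from bench import move_ptp, servo_line, goto_joints, move_gripper, sleep, inverse_kinematics, capture, PlanningError, close_job, spot_in, silhouettes, current_clock, current_joint_pos, current_qvel, current_joint_torque, current_position, current_orientation, current_force, current_torque, current_finger_gap, current_grip_force gives the robot as it stands. Calls block until the motion is done:
- move_ptp(position, orientation): joint-space move of the TCP to a pose.
- servo_line(position, orientation=None, rate=0.15, contact_N=None): straight line of the TCP; orientation=None keeps the orientation; rate is the mean speed in m/s. With contact_N (N) it stops when the force on the tool has changed by that much, and returns True; else False.
- goto_joints(angles): joint-space move.
- move_gripper(opening): finger opening in m; the grip force is fixed at half the most; returns when the fingers have stopped.
- sleep(seconds).
- inverse_kinematics(position, orientation): joint angles nearest the present ones, or None.
- capture(name): name is "scene" or "side" or "wrist"; returns a dict with "image" (400x640x3 uint8, blue, green, red), "range_z" (400x640 float32, m along the optical axis (not along the pixel's ray), 0 where there is no reading), "intrinsics" (3x3 intrinsics, pixels), "k1" (the pictures are not rectified: a ray, as slopes to the right and down, at radius r is drawn at 1 + k1 r^2 times it, then the intrinsics apply), "R" (3x3) and "t" (3): a world point X has camera coordinates R X + t. Camera axes: x right, y down, z forward; pixel columns grow to the right and rows downward; lengths in m; the calibration is good to about 2 mm. A picture is of the moment at which its call begins.
A pose or a line that the arm cannot do raises PlanningError and nothing moves.
- close_job(): hands the job in; it is judged then, once.
Trained networks look in the newest picture that a camera, given by its name, has taken for a name from the list of things; names that differ only in an ending like _2 or _b are one class to them, and where a whole thing is asked for, a point or a joint stands for the part that bears it (a point fixed in the world has none). Each returns a list of dicts, best first, with "conf" (0 to 1); they miss things now and then, are a little off and sometimes report something else, mostly with a low value. They report only what shows in the picture. A call takes as long as a camera call. They do not tell look-alikes from the thing itself.
- spot_in(camera, query): "xy" ([column, row] in pixels, amid what is visible of it).
- silhouettes(camera, query): "region" (400x640 bool, what is visible of it) and "xy" ([column, row] in pixels, amid what is visible of it).
Readings, each from a call of its own:
- current_clock(): time.
- current_joint_pos(): joint angles.
- current_qvel(): joint speeds.
- current_joint_torque(): joint torques, N m.
- current_position(): TCP position.
- current_orientation(): TCP orientation.
- current_force(): force on the tool from outside, world axes, zero at the start.
- current_torque(): the same for the moment, N m.
- current_finger_gap(): finger opening in m.
- current_grip_force(): force on a finger pad.
Only numpy, scipy, OpenCV 4.12 (cv2) and the standard library are available. Lean on these libraries where they do the work, as an engineer would, in place of code of your own. Each camera call takes 0.05 s, during which the arm holds its last target. There are 200 camera calls.

## Working session

There is one attempt and no reset: what is moved stays moved. The work goes in short steps, each a Python script; the robot and the scene stay as the last script left them, time stands still between calls to the robot, and variables do not carry over. Pictures are saved under pics/ and viewed, at most 10 in all, crops included, and the job is handed in when it is done.

```bash
ls; mkdir -p pics; cat > h.py <<'E'
import numpy as np, cv2
from bench import *
def ray(c,px):
    K=c["intrinsics"];p=np.array([(px[0]-K[0,2])/K[0,0],(px[1]-K[1,2])/K[1,1]]);q=p.copy()
    for _ in range(20): q=p/(1+c["k1"]*(q@q))
    return np.array([q[0],q[1],1.])
def pt(c,px,z=None):
    z=c["range_z"][int(round(px[1])),int(round(px[0]))] if z is None else z
    return c["R"].T@(ray(c,px)*z-c["t"])
def cloud(c,region=None):
    K=c["intrinsics"];d=c["range_z"];m=d>0
    if region is not None: m&=region
    v,u=np.nonzero(m);p=np.stack([(u-K[0,2])/K[0,0],(v-K[1,2])/K[1,1]],1);q=p.copy()
    for _ in range(20): q=p/(1+c["k1"]*(q**2).sum(1))[:,None]
    X=np.c_[q,np.ones(len(q))]*d[v,u][:,None]
    return (X-c["t"])@c["R"],c["image"][v,u]
def proj(c,X):
    x=c["R"]@np.asarray(X)+c["t"];q=x[:2]/x[2];q=q*(1+c["k1"]*(q@q));return c["intrinsics"][:2,:2]@q+c["intrinsics"][:2,2]
E
python3 - <<'E'
from h import *
for n in("scene","side"):
    c=capture(n);cv2.imwrite(f"pics/{n}0.png",c["image"])
    print(n,"cam at",-c["R"].T@c["t"],(c["range_z"]>0).mean())
    for q in("saddle","earth_bar","unit_a","bolt_a_top","lug_a","screwdriver","multimeter","parts_tray"):
        for s in silhouettes(n,q):
            X,_=cloud(c,s["region"]);
            if len(X): print(q,round(s["conf"],2),np.round(s["xy"]),len(X),np.round(np.median(X,0),3),np.round(np.percentile(X,[2,98],axis=0),3).tolist())
print(current_clock())
E
```

```text
pics
scene cam at [ 1.41169679 -0.44932274  1.05019706] 0.99410546875
saddle 0.89 [339. 168.] 394 [0.455 0.064 0.08 ] [[0.434, 0.049, 0.004], [0.467, 0.079, 0.137]]
saddle 0.76 [303. 167.] 376 [ 0.42  -0.04   0.081] [[0.397, -0.056, 0.004], [0.431, -0.012, 0.137]]
earth_bar 0.78 [418. 163.] 885 [0.589 0.251 0.086] [[0.563, 0.161, 0.005], [0.606, 0.379, 0.13]]
unit_a 0.92 [255. 231.] 1122 [ 0.544 -0.243  0.049] [[0.478, -0.277, 0.014], [0.587, -0.202, 0.085]]
unit_a 0.87 [291. 214.] 1075 [ 0.542 -0.144  0.049] [[0.477, -0.178, 0.018], [0.587, -0.101, 0.088]]
unit_a 0.65 [225. 244.] 1176 [ 0.554 -0.341  0.049] [[0.486, -0.376, 0.012], [0.599, -0.302, 0.085]]
lug_a 0.96 [254. 217.] 383 [ 0.517 -0.243  0.054] [[0.479, -0.27, 0.048], [0.54, -0.208, 0.09]]
lug_a 0.76 [288. 206.] 365 [ 0.518 -0.143  0.055] [[0.478, -0.17, 0.049], [0.541, -0.108, 0.09]]
lug_a 0.58 [222. 238.] 404 [ 0.529 -0.34   0.054] [[0.491, -0.369, 0.05], [0.552, -0.308, 0.089]]
screwdriver 0.85 [360. 227.] 341 [0.65  0.018 0.022] [[0.624, -0.028, -0.0], [0.673, 0.071, 0.03]]
multimeter 0.97 [327. 287.] 1632 [ 0.784 -0.1
[... 1220 characters left out ...]
g_a 0.85 [309. 252.] 560 [ 0.507 -0.144  0.055] [[0.478, -0.172, 0.05], [0.537, -0.111, 0.09]]
lug_a 0.73 [312. 286.] 656 [ 0.507 -0.244  0.055] [[0.477, -0.271, 0.05], [0.536, -0.209, 0.09]]
lug_a 0.57 [316. 322.] 815 [ 0.518 -0.343  0.055] [[0.488, -0.37, 0.048], [0.549, -0.307, 0.09]]
lug_a 0.39 [233. 335.] 2600 [ 0.332 -0.325  0.007] [[0.283, -0.395, 0.001], [0.383, -0.259, 0.033]]
screwdriver 0.82 [352. 207.] 305 [0.642 0.014 0.023] [[0.619, -0.031, 0.002], [0.669, 0.087, 0.03]]
multimeter 0.69 [413. 255.] 1889 [ 0.766 -0.163  0.035] [[0.693, -0.19, 0.006], [0.838, -0.116, 0.042]]
parts_tray 0.6 [235. 336.] 2636 [ 0.332 -0.324  0.007] [[0.283, -0.395, 0.001], [0.384, -0.258, 0.033]]
0.9
```

```bash
python3 - <<'E'
import cv2
a=cv2.imread("pics/scene0.png")[110:330,170:480];cv2.imwrite("pics/scene_c.png",cv2.resize(a,(800,568),interpolation=cv2.INTER_CUBIC))
E
```

```text
(no output)
```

View pics/scene_c.png

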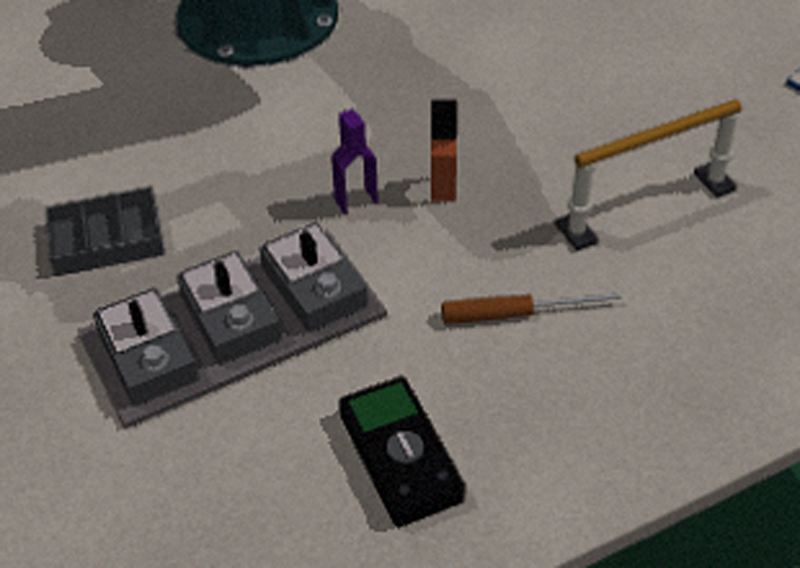

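The copper saddle is the orange-brown one with the black grip, at crop (443,150), i.e. about world (0.45, 0.064). The purple one at (355,160) is the look-alike. The bar is at upper right, and the units sit at (150,350), (235,310) and (320,280), running a, b, c. Next I'll use the wrist views.

```bash
cat >> h.py <<'E'
from scipy.spatial.transform import Rotation as Ro
def down(a):  # tool z down, closing direction (tool y) at angle a in world xy
    a=(a+np.pi/2)%np.pi-np.pi/2
    y=np.array([np.cos(a),np.sin(a),0]);z=np.array([0,0,-1.]);x=np.cross(y,z)
    q=[Ro.from_matrix(np.c_[s*x,s*y,z]).as_quat() for s in(1,-1)]
    return q
def best(pos,a):
    js=[(abs(j[5]),q) for q in down(a) if (j:=inverse_kinematics(pos,q)) is not None]
    return min(js,key=lambda t:t[0])[1]
E
python3 - <<'E'
from h import *
import pickle
print(current_orientation(),Ro.from_quat(current_orientation()).as_matrix().round(2).tolist())
out=[]
for p in([.52,-.30,.38],[.52,-.18,.38],[.46,.03,.40],[.46,.10,.40],[.58,.22,.38],[.58,.32,.38]):
    try: move_ptp(p,best(p,np.pi/2))
    except Exception as e: print(p,e);continue
    c=capture("wrist");r={}
    for q in("saddle","earth_bar","unit_a","bolt_a_top","lug_a"):
        r[q]=silhouettes("wrist",q)
        for s in r[q]:
            X,_=cloud(c,s["region"])
            if len(X): print(p,q,round(s["conf"],2),np.round(s["xy"]),len(X),np.round(np.median(X,0),3),np.round(np.percentile(X,[2,98],axis=0),3).tolist())
    out.append((p,c,r))
pickle.dump(out,open("w.pkl","wb"))
cv2.imwrite("pics/w.png",cv2.resize(np.vstack([np.hstack([o[1]["image"] for o in out[k:k+2]]) for k in range(0,len(out)-1,2)]),(800,750))[:,:] if 0 else cv2.resize(np.vstack([np.hstack([o[1]["image"] for o in out[:3]]),np.hstack([o[1]["image"] for o in out[3:6]])]),(800,333)))
print(current_clock())
E
```

```text
[ 9.90439906e-01  1.37944885e-01 -7.56902936e-06 -2.15390148e-05] [[0.96, 0.27, -0.0], [0.27, -0.96, 0.0], [-0.0, -0.0, -1.0]]
[0.52, -0.3, 0.38] saddle 0.92 [141. 232.] 1711 [ 0.418 -0.046  0.082] [[0.401, -0.059, 0.003], [0.429, -0.015, 0.134]]
[0.52, -0.3, 0.38] saddle 0.81 [ 72. 217.] 2113 [0.448 0.064 0.077] [[0.416, 0.046, -0.001], [0.467, 0.145, 0.134]]
[0.52, -0.3, 0.38] earth_bar 0.67 [212.  19.] 2139 [ 0.716 -0.154  0.033] [[0.694, -0.187, 0.008], [0.74, -0.115, 0.036]]
[0.52, -0.3, 0.38] earth_bar 0.63 [ 26. 122.] 977 [0.582 0.163 0.011] [[0.558, 0.156, -0.0], [0.605, 0.191, 0.069]]
[0.52, -0.3, 0.38] unit_a 0.84 [213. 152.] 4311 [ 0.531 -0.147  0.05 ] [[0.474, -0.18, 0.02], [0.583, -0.104, 0.086]]
[0.52, -0.3, 0.38] unit_a 0.6 [278. 153.] 4107 [ 0.532 -0.243  0.05 ] [[0.475, -0.278, 0.04], [0.584, -0.205, 0.086]]
[0.52, -0.3, 0.38] unit_a 0.56 [347. 141.] 4079 [ 0.543 -0.339  0.05 ] [[0.486, -0.376, 0.044], [0.595, -0.305, 0.087]]
[0.52, -0.3, 0.38] bolt_a_top 0.71 [347. 121.] 145 [ 0.577 -0.338  0.06 ] [[0.569, -0.346, 0.052], [0.585, -0.33, 0.062]]
[0.52, -0.3, 0.38] lu
[... 5869 characters left out ...]
0.32, 0.38] saddle 0.7 [126.  57.] 1475 [0.443 0.075 0.098] [[0.419, 0.051, 0.008], [0.467, 0.091, 0.134]]
[0.58, 0.32, 0.38] saddle 0.53 [ 53. 242.] 1751 [ 0.719 -0.134  0.032] [[0.695, -0.181, 0.004], [0.754, -0.111, 0.036]]
[0.58, 0.32, 0.38] earth_bar 0.93 [281. 168.] 3393 [0.58  0.266 0.124] [[0.56, 0.164, -0.001], [0.593, 0.383, 0.128]]
[0.58, 0.32, 0.38] unit_a 0.63 [ 30. 130.] 4155 [ 0.529 -0.119  0.047] [[0.473, -0.169, 0.015], [0.583, -0.099, 0.075]]
[0.58, 0.32, 0.38] lug_a 0.82 [ 19. 118.] 1435 [ 0.511 -0.134  0.052] [[0.479, -0.164, 0.048], [0.54, -0.109, 0.082]]
[0.58, 0.32, 0.38] lug_a 0.34 [141. 199.] 1123 [0.646 0.027 0.021] [[0.621, -0.025, -0.0], [0.689, 0.139, 0.026]]
9.6
```

View pics/w.png

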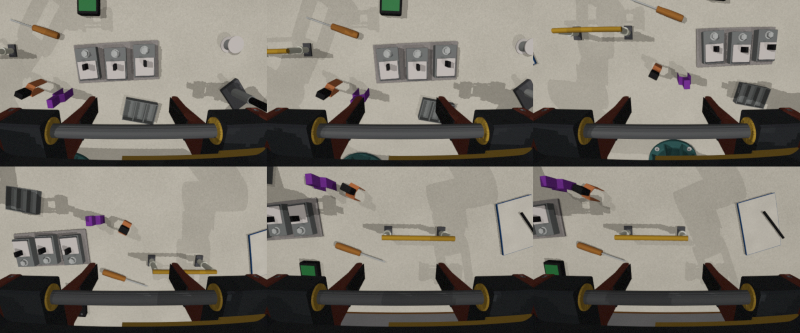

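The mosaic shows the wrist camera seeing all targets: copper saddle, bar, and three units. The next step is precise geometry from the merged clouds.

```bash
python3 - <<'E'
from h import *
import pickle
out=pickle.load(open("w.pkl","rb"))
def sel(c,lo,hi):
    X,col=cloud(c);m=((X>lo)&(X<hi)).all(1);return X[m],col[m]
def rect(P):
    r=cv2.minAreaRect((P[:,:2]*1000).astype(np.float32));return np.round(r[0],1),np.round(r[1],1),round(r[2],1)
for i,(p,c,r) in enumerate(out):
    X,_=sel(c,[.41,.035,.129],[.48,.1,.14]); 
    if len(X)>30: print(i,"block top",len(X),X[:,2].mean().round(4),rect(X))
    X,_=sel(c,[.40,.03,.06],[.49,.11,.1]);
    if len(X)>30: print(i,"saddle body",len(X),rect(X))
    X,_=sel(c,[.54,.14,.12],[.62,.42,.14])
    if len(X)>100:
        vx=cv2.fitLine(X[:,:2].astype(np.float32),cv2.DIST_HUBER,0,.001,.001).ravel();print(i,"bar",len(X),np.percentile(X[:,2],[5,50,99]).round(4),vx.round(4),X[:,1].min().round(3),X[:,1].max().round(3))
    for n,y in zip("abc",(-.338,-.240,-.142)):
        X,_=sel(c,[.55,y-.02,.057],[.6,y+.02,.067]);L,_=sel(c,[.48,y-.03,.078],[.545,y+.03,.095]);C,_=sel(c,[.47,y-.045,.045],[.56,y+.045,.0535])
        if len(X)>30 and len(L)>20: print(i,n,"bolt",len(X),X.mean(0).round(4),rect(X)[:2],"lug",len(L),rect(L),"cap",rect(C))
E
```

```text
0 block top 310 0.1326 (array([442.8,  67.2]), array([31.7, 21.2]), 62.1)
0 saddle body 585 (array([442.6,  67.7]), array([32.4, 45.2]), 62.1)
0 a bolt 143 [ 0.5768 -0.3387  0.06  ] (array([ 576.9, -338.7]), array([18.9, 15.3])) lug 126 (array([ 533.7, -340.2]), array([19.9,  9.2]), 1.3) cap (array([ 522.1, -340.8]), array([78.3, 74.2]), 2.1)
0 b bolt 158 [ 0.5655 -0.2397  0.06  ] (array([ 565.5, -239.2]), array([20.3, 18. ])) lug 121 (array([ 522.1, -241.3]), array([ 9.8, 20.3]), 88.5) cap (array([ 516. , -241.3]), array([89. , 75.1]), 1.8)
0 c bolt 155 [ 0.5662 -0.1375  0.0597] (array([ 566.2, -137.7]), array([17.8, 20. ])) lug 148 (array([ 523.4, -141.3]), array([19.9, 10.6]), 2.7) cap (array([ 516.3, -141.6]), array([91.4, 75.3]), 3.5)
1 block top 335 0.1327 (array([441.8,  67.6]), array([30.3, 20.8]), 60.9)
1 saddle body 519 (array([442. ,  67.6]), array([30.8, 46.3]), 64.7)
1 bar 626 [0.1213 0.1257 0.1283] [0.0073 1.     0.5819 0.1942] 0.16 0.235
1 a bolt 154 [ 0.5771 -0.3377  0.0598] (array([ 577.2, -337.9]), array([17.8, 18.9])) lug 133 (array([ 534.2, -339.4]), array([20.8, 
[... 2464 characters left out ...]
[ 5.1, 18.5]), 88.3) cap (array([ 515.1, -238.7]), array([75.5, 89. ]), 89.7)
4 c bolt 139 [ 0.5661 -0.1361  0.0601] (array([ 566.4, -136.5]), array([18.1, 20.8])) lug 158 (array([ 523.2, -139.7]), array([20. , 12.3]), 3.0) cap (array([ 516.6, -139.6]), array([90.4, 76. ]), 3.9)
5 block top 455 0.1327 (array([442.5,  69.2]), array([32.1, 20.3]), 62.5)
5 saddle body 556 (array([442.3,  69.2]), array([31.9, 44.9]), 63.3)
5 bar 2171 [0.1217 0.1258 0.1283] [0.008  1.     0.5821 0.272 ] 0.162 0.383
5 c bolt 129 [ 0.5659 -0.1361  0.0599] (array([ 565.8, -136. ]), array([20.4, 19.1])) lug 62 (array([ 523. , -135.6]), array([18.6,  3.7]), 2.1) cap (array([ 515.1, -137.5]), array([74.4, 89.6]), 90.0)
```

Measurements agree across views:
- **Saddle:** at (0.4425, 0.068), its y axis at 62.5°, block top at 0.133 (text says 0.134).
- **Bar:** middle at (0.582, 0.272), top at 0.128, running along about 89.3°.
- **Bolts:** tops at about 0.061.

Next I grasp and lift the saddle.

```bash
python3 - <<'E'
from h import *
q=best([.4425,.068,.25],np.deg2rad(-27.5))
move_gripper(0.08)
move_ptp([.4425,.068,.22],q)
print(servo_line([.4425,.068,.100],rate=.12,contact_N=8),current_position())
move_gripper(0.0);print("gap",current_finger_gap(),current_grip_force(),current_force())
servo_line([.4425,.068,.27],rate=.15)
print("gap",current_finger_gap())
q2=(Ro.from_euler('z',26.8,degrees=True)*Ro.from_quat(q)).as_quat()
p=[.582,.272,.27]
print(inverse_kinematics(p,q2))
servo_line(p,q2,rate=.2)
for n in("scene","side"):
    c=capture(n);u=proj(c,[.58,.27,.17]).astype(int);print(u)
    a=c["image"][max(u[1]-65,0):u[1]+65,u[0]-65:u[0]+65];cv2.imwrite(f"pics/{n}1.png",cv2.resize(a,(400,400)))
c=capture("wrist");print(current_clock(),current_position(),current_force())
import pickle;pickle.dump(c,open("w1.pkl","wb"))
ims=[cv2.imread(f"pics/{n}1.png") for n in("scene","side")];cv2.imwrite("pics/held.png",np.hstack(ims))
E
```

```text
False [0.44309803 0.06805291 0.10049802]
gap 0.01974816253568783 29.997881948947906 [-0.20313897 -0.15827788 -0.51571619]
gap 0.019572083664126175
[ 3.29734589e-01  3.84650146e-01  1.35042999e+00 -4.44089210e-16
  1.40651252e+00  3.41951894e-01]
[425 147]
[321 106]
16.35 [0.5816596  0.27125285 0.27028095] [-0.72290504  0.40162335 -1.27376608]
```

View pics/held.png

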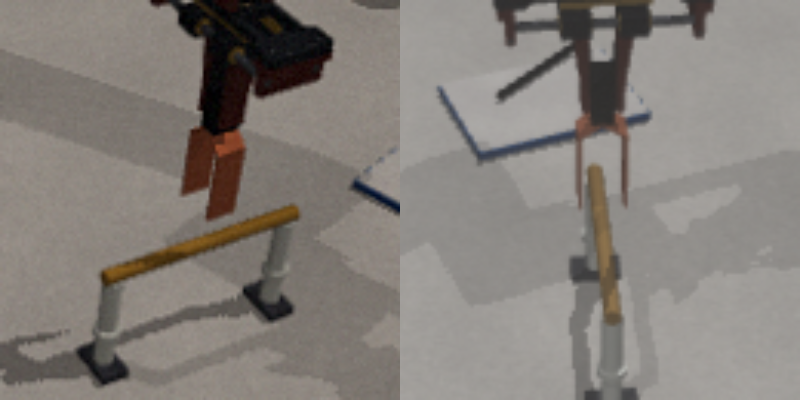

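The saddle hangs upright in the fingers, straight above the bar and parallel to it, with the legs on either side. Lowering it now.

```bash
python3 - <<'E'
from h import *
servo_line([.582,.272,.20],rate=.12)
h=servo_line([.582,.272,.140],rate=.04,contact_N=2.5)
p=current_position();print(h,p,current_force(),current_clock())
if h and p[2]<.155:
    move_gripper(0.045);sleep(.3)
    print(current_finger_gap(),current_force())
    servo_line([p[0],p[1],.25],rate=.15)
    sleep(.3)
    for n in("scene","side"):
        c=capture(n);u=proj(c,[.58,.27,.1]).astype(int)
        X,_=cloud(c);m=((X>[.52,.22,.03])&(X<[.65,.32,.2])).all(1);X=X[m];T=X[X[:,2]>.16];print(n,X[:,2].max(),T.mean(0),len(T))
        cv2.imwrite(f"pics/{n}2.png",cv2.resize(c["image"][max(u[1]-65,0):u[1]+65,u[0]-65:u[0]+65],(400,400)))
    cv2.imwrite("pics/hung.png",np.hstack([cv2.imread(f"pics/{n}2.png") for n in("scene","side")]))
print(current_clock())
E
```

```text
True [0.58226565 0.27197108 0.14291431] [1.51159915 0.7833366  3.77513372] 18.375
0.045096505295029225 [-0.20390644 -0.47581056  0.38754836]
scene 0.18149150060443672 [0.58594718 0.26963733 0.17234248] 95
side 0.18516177167931083 [0.57898003 0.26602866 0.17396611] 84
20.5417
```

View pics/hung.png

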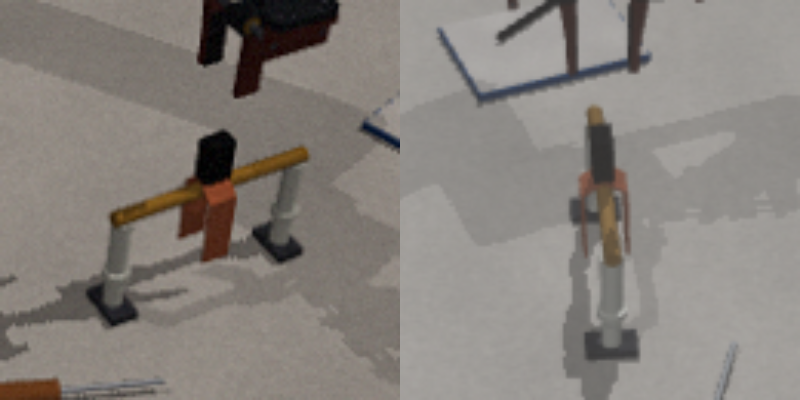

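The saddle hangs astride the bar, fingers clear. Its block top is at 0.181–0.185, against 0.1805 expected. Now tapping the bolts.

```bash
python3 - <<'E'
from h import *
move_gripper(0.0)
for n,(x,y) in dict(a=(.577,-.338),b=(.5655,-.239),c=(.566,-.137)).items():
    move_ptp([x,y,.14],best([x,y,.14],np.deg2rad(92)))
    servo_line([x,y,.075],rate=.12)
    h=servo_line([x,y,.047],rate=.03,contact_N=9)
    p=current_position();print(n,h,p,current_force(),current_clock())
    servo_line([x,y,.14],rate=.15)
    if p[2]<.057: print("loose",n);break
c=capture("wrist");X,_=cloud(c)
for n,(x,y) in dict(a=(.577,-.338),b=(.5655,-.239),c=(.566,-.137)).items():
    m=(np.hypot(X[:,0]-x,X[:,1]-y)<.006);print(n,m.sum(),np.median(X[m,2]) if m.any() else None)
print(current_clock())
E
```

```text
a True [ 0.57717834 -0.33813997  0.06114458] [-1.61676078  1.58621626  7.25599519] 24.8333
b True [ 0.56573315 -0.23905247  0.05329666] [-0.50835855  1.36044141  8.07564941] 27.4083
loose b
a 197 0.05981416022643905
b 282 0.05234996722554065
c 196 0.059873416937772136
28.1917
```

Bolt b is the loose one: it sank to 0.053, while a stopped at 0.061. Bolt b and lug b together give hinge b at (0.4776, −0.2421, 0.049). I'll check IK along the lifting arc, then grasp.

```bash
python3 - <<'E'
from h import *
X,_=cloud(capture("wrist"));L=X[((X>[.49,-.27,.078])&(X<[.55,-.21,.095])).all(1)]
if len(L)>20: print("lug now",len(L),cv2.minAreaRect((L[:,:2]*1000).astype(np.float32)))
a=np.deg2rad(2.);u=np.array([np.cos(a),np.sin(a),0]);v=np.array([-np.sin(a),np.cos(a),0])
H=np.array([.5226,-.2405,0])-.045*u+[0,0,.049]
q0=best([.5226,-.2405,.1],a+np.pi/2)
def pose(t):
    return H+u*(.045*np.cos(t)-.010*np.sin(t))+[0,0,.045*np.sin(t)+.010*np.cos(t)],(Ro.from_rotvec(-v*t)*Ro.from_quat(q0)).as_quat()
ts=np.linspace(0,.80,7)
js=[inverse_kinematics(*pose(t)) for t in ts];print(H,[None if j is None else j.round(2).tolist() if hasattr(j,'round') else j for j in (js[0],js[3],js[6])])
if all(j is not None for j in js):
    P=pose(0)[0]
    move_gripper(0.045)
    move_ptp(P+[0,0,.07],q0)
    print("touch",servo_line(P,rate=.08,contact_N=6),current_position(),P)
    move_gripper(0.0);print("gap",current_finger_gap(),current_force())
    for t in ts[1:]:
        servo_line(*pose(t),rate=.03);print(round(t,2),current_force().round(1) if hasattr(current_force(),'round') else current_force(),round(current_finger_gap(),4))
    sleep(.3)
    for n in("scene","side"):
        c=capture(n);w=proj(c,[.53,-.24,.08]).astype(int);cv2.imwrite(f"pics/{n}3.png",cv2.resize(c["image"][w[1]-65:w[1]+65,w[0]-65:w[0]+65],(400,400)))
    cv2.imwrite("pics/lift.png",np.hstack([cv2.imread(f"pics/{n}3.png") for n in("scene","side")]))
print(current_clock(),current_position(),current_grip_force())
E
```

```text
[ 0.47762741 -0.24207048  0.049     ] [[-0.55, 0.52, 1.73, -0.0, 0.9, 0.98], [-0.75, 0.4, 2.03, 0.61, 0.5, 0.28], [-1.04, 0.51, 2.3, 1.73, 0.69, -1.11]]
touch False [ 0.5230495  -0.24074812  0.05943532] [ 0.5226 -0.2405  0.059 ]
gap 0.009901596012465829 [1.55084953 5.52061414 2.44227623]
0.13 [ 4.3  7.7 -0.4] 0.0099
0.27 [ 4.2  6.9 -0.4] 0.01
0.4 [3.4 7.1 1.7] 0.0097
0.53 [1.4 5.3 1.4] 0.0095
0.67 [-0.6  5.8  2.2] 0.0097
0.8 [1.  5.1 3.4] 0.0098
34.2667 [ 0.50167581 -0.23947428  0.08836648] 30.010211169719696
```

View pics/lift.png

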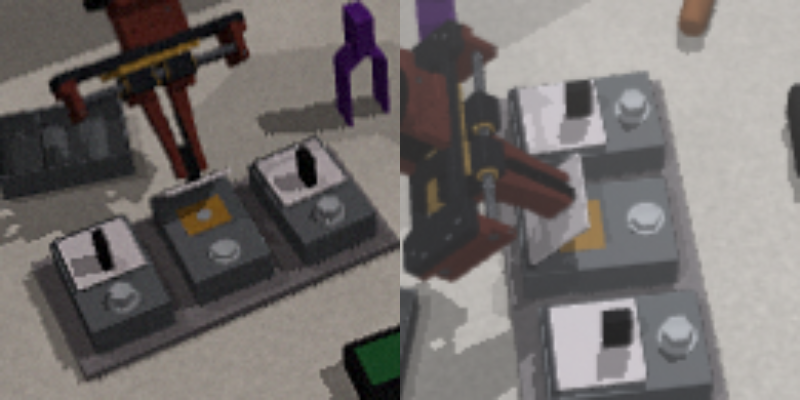

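Cap b is held open at about 45° by its lug, with bolt b sunk and caps a and c shut. One last check of the saddle, then I hand in.

```bash
python3 - <<'E'
from h import *
c=capture("scene");X,_=cloud(c);T=X[((X>[.52,.22,.16])&(X<[.65,.32,.2])).all(1)];print(T.mean(0),T[:,2].max(),np.abs(current_qvel()).max())
if len(T)>60: print(close_job())
E
```

```text
[0.58540894 0.26994606 0.1719426 ] 0.18090437877539275 0.0027059189368650143
the job is handed in; nothing more can be done
None
```

I handed the job in at about 34 s on the robot clock: the copper saddle is hanging on the earth bar, loose bolt b is pushed all the way in, and the gripper is holding cap b open at about 45°; caps a and c stayed shut, I saw no bystander disturbed, and no verdict came back.

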